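# Cull the odd sleeves and brackets from the batch

### The arm

A 7-joint arm with a two-finger parallel gripper is mounted at the origin on the work surface. World frame = base frame: x ahead of the robot, y to its left, z up, the work surface at z = 0. Lengths are in m, angles in rad, forces in N, time in s.
With the tool pointing down it reaches from about 0.35 to 0.775 m from the base axis. Payload 3.1 kg.
Tool frame: the origin (TCP) lies at the very end of the fingers, on their centre line; the grasp point (between the pads) lies 19 mm behind it (bot.grip_depth is the distance from the TCP to the grasp point, in m); z points along the fingers, y is the line along which they close (so a half turn about z gives the same grasp; the last joint's range is limited). The gripper opens to 85 mm and grips with 20 to 120 N. Pads are 22 mm wide; open, the fingers measure 114 mm over their backs; the gripper's body (76 mm by 85 mm) begins 54 mm behind the grasp point. The pads swing forward as they close: fully open they stand 13 mm farther back than shut.
Start: joints at [-1.367, 0.311, 0.014, 1.512, -0.004, 1.319, -0.027], TCP at [0.134, 0.533, 0.231] pointing down, gripper open.
Joint ranges: [-2.7, 2.7], [-0.3, 1.91], [-1.27, 1.3], [0.12, 2.57], [-1.44, 4.58], [0.2, 2.03], [-3.05, 3.05]. Speed limits (rad/s): [2.79, 2.79, 3.14, 3.14, 3.14, 3.14, 3.14].

### API

Orientations are given as a rotation vector (axis times angle).
In Python, from bench import bot gives the robot as it stands.
- The arm moves only by the tool drive_tool, never from a script. Its argument "series" is one flat list of numbers, 6 for each row, row after row: the shift along the tool's x, y, z in mm, then the turn, a rotation vector about the tool's x, y, z in rad. A call has 1 to 20 rows; each row is the pose to reach, as a shift and turn from the pose commanded when the call began, along the tool's axes at that moment; what a row does not reach only later rows make up. A row lasts 1/10 s, in which the tool goes at most 50 mm and 8.59 degrees, less where a joint would pass 70% of its speed; a pose out of reach is approached as far as the arm can. A call with a gripper value outside its range is refused whole. "fingers" is the opening in per cent of the stroke, from 0 (shut) to 100 (fully open), set as the call begins (left out, the last holds). The fingers move at their own pace and stop on an object; "newtons" is the grip in N (left out, the last holds). Time passes only in rows, so rows that repeat a pose let the fingers close. It gives the time, the measured TCP pose, the force, the opening and the grip force at its end, in the units of the state.
- bot.sense(): the state, without advancing time (a new reading comes with each control period).
- bot.camera(name): name is "scene" or "top" or "wrist"; returns a dict with "color" (420x560x3 uint8, red, green, blue), "mtx" (3x3 intrinsics, pixels), "dist" ([k1, k2, p1, p2, k3] as OpenCV has them; the pictures are not rectified), "world_from_camera" (4x4, takes a point from camera to world coordinates); the wrist camera has in their place "hand_eye" (4x4, takes a point from camera to tool coordinates, whose origin is the TCP and whose axes are the flange's). Camera axes: x right, y down, z forward; pixel columns grow to the right and rows downward; lengths in m; the calibration is good to about 2 mm. A picture is of the moment at which its call begins: read the wrist's pose just before it. There is no depth.
- bot.finish_job(): hands the job in; it is judged then, once.
Trained networks look in a picture, given as the dict that the camera call returned (one of the last four; its "shot" number tells which), for a name from the list of things; names that differ only in an ending like _2 or _b are one class to them, and where a whole thing is asked for, a point or a joint stands for the part that bears it (a point fixed in the world has none). Each returns a list of dicts, best first, with "confidence" (0 to 1); they miss things now and then, are a little off and sometimes report something else, mostly with a low value. They report only what shows in the picture. A call takes as long as a camera call.
- bot.find_in(name, picture): "point" ([x, y, z] in m, in the coordinates of the camera as it stood for that picture, good to about 4 mm: the middle of the surface that is visible of it).
- bot.landmark_of(name, picture): "point" ([x, y, z] in m, in the coordinates of the camera as it stood for that picture, good to about 4 mm: a listed point, or the origin of a listed thing).
The state is a dict: "time": time; "joint_positions": joint angles; "joint_velocities": joint speeds; "joint_efforts": joint torques, N m; "eef_pos": TCP position; "ee_rot": TCP orientation; "ft_force": force on the tool from outside, world axes, zero at the start; "moment": the same for the moment, N m; "gripper_width": finger opening in m; "finger_force": force on a finger pad.
Only numpy, scipy, OpenCV 4.12 (cv2) and the standard library are available. Lean on these libraries where they do the work, as an engineer would, in place of code of your own. Each camera call takes 0.05 s, during which the arm holds its last target. There are 200 camera calls.

### The job

Cull the batch on the black mat: put the sleeve that is too short into the blue crate and the two brackets that are no longer square (one bent open, one bent shut) into the red tray. One full-height sleeve is standing in the blue crate by mistake: stand it upright on the mat again, wholly on the mat. Leave the sound sleeves and square brackets on the mat as they stand, and keep the short sleeve that is already in the crate there.

Things in the scene. Friction and masses are not known exactly. Their poses are not given: they have to be found in the camera images.
- mat: Black rubber sorting mat, 320 mm (its x) by 540 mm (its y), 4 mm thick, fixed to the table. Origin: centre of its underside, so its upper face is 4 mm above. At the start eight parts stand on it, shuffled over a rough grid of 2 rows (145 mm apart along x) by 4 columns (140 mm apart along y).
- blue_crate: Blue plastic box, open on top, fixed to the table: 240 mm (its x) by 180 mm (its y), 60 mm high, walls and floor 5 mm. Origin: centre of its underside. For short sleeves. At the start two sleeves stand in it, about 130 mm apart along its x and midway across its y: one short, one full height, either way round. It may be on the left or the right of the mat.
- red_tray: Red plastic box, open on top, fixed to the table: 280 mm (its x) by 180 mm (its y), 50 mm high, walls and floor 5 mm. Origin: centre of its underside. For bent brackets; empty at the start. On the other side of the mat from the blue crate.
- good_sleeve_1: Steel sleeve standing upright: open tube, outer diameter 52 mm, bore 40 mm, 80 mm tall (full height, sound), on the mat. Origin: centre of its underside; z up along the tube. About 0.52 kg (varies by 25 %).
- good_sleeve_2: Steel sleeve standing upright: open tube, outer diameter 52 mm, bore 40 mm, 80 mm tall (full height, sound), on the mat. Origin: centre of its underside; z up along the tube. About 0.52 kg (varies by 25 %).
- good_sleeve_3: Steel sleeve standing upright: open tube, outer diameter 52 mm, bore 40 mm, 80 mm tall (full height, sound), on the mat. Origin: centre of its underside; z up along the tube. About 0.52 kg (varies by 25 %).
- short_sleeve: Steel sleeve standing upright: open tube, outer diameter 52 mm, bore 40 mm, 50 mm tall (too short: a reject), on the mat among the others at the start. Origin: centre of its underside; z up along the tube. About 0.33 kg (varies by 25 %).
- strayed_sleeve: Steel sleeve standing upright: open tube, outer diameter 52 mm, bore 40 mm, 80 mm tall (full height, sound), standing wrongly in the blue crate at the start. Origin: centre of its underside; z up along the tube. About 0.52 kg (varies by 25 %).
- crate_short_sleeve: Steel sleeve standing upright: open tube, outer diameter 52 mm, bore 40 mm, 50 mm tall (a reject), already standing in the blue crate, where it belongs. Origin: centre of its underside; z up along the tube. About 0.33 kg (varies by 25 %).
- good_bracket_1: Yellow angle bracket of 10 x 30 mm flat steel lying on edge (30 mm tall). A long leg of 80 mm and a short one of 55 mm (from the corner) meet at 90 degrees (sound), on the mat. Corner at (-40, -27.5) mm in the body frame; the long leg runs from it along +x, the short leg towards +y. Origin on the underside, mid-outline; z up. About 0.33 kg.
- good_bracket_2: Yellow angle bracket of 10 x 30 mm flat steel lying on edge (30 mm tall). A long leg of 80 mm and a short one of 55 mm (from the corner) meet at 90 degrees (sound), on the mat. Corner at (-40, -27.5) mm in the body frame; the long leg runs from it along +x, the short leg towards +y. Origin on the underside, mid-outline; z up. About 0.33 kg.
- bent_open: Yellow angle bracket of 10 x 30 mm flat steel lying on edge (30 mm tall). A long leg of 80 mm and a short one of 55 mm (from the corner) meet at 135 degrees (bent open: a reject), on the mat at the start. Corner at (-20.6, -19.4) mm in the body frame; the long leg runs from it along +x, the short leg towards -x and +y. Origin on the underside, mid-outline; z up. About 0.33 kg.
- bent_open_grip (a point): Grip point of the bent-open bracket: mid-length of the long leg, in the middle of its 10 mm thickness, 18 mm above its underside; x runs along the long leg, y across its thickness.
- bent_closed: Yellow angle bracket of 10 x 30 mm flat steel lying on edge (30 mm tall). A long leg of 80 mm and a short one of 55 mm (from the corner) meet at 55 degrees (bent shut: a reject), on the mat at the start. Corner at (-40, -22.5) mm in the body frame; the long leg runs from it along +x, the short leg towards +x and +y. Origin on the underside, mid-outline; z up. About 0.33 kg.
- bent_closed_grip (a point): Grip point of the bent-shut bracket: mid-length of the long leg, in the middle of its 10 mm thickness, 18 mm above its underside; x runs along the long leg, y across its thickness.

How it is judged:
By the outcome, as a careful person would: the job done as asked, in the order asked, and still so for the second after the job is handed in, with the robot touching nothing.
It also fails if it takes over 72 s, if anything falls off the work surface, if the arm or the gripper's body presses on something with over 40 N, if the wrist force passes 120 N, or if a joint passes its speed limit or range.

## Working session

There is one attempt and no reset: what is moved stays moved. The work goes in short steps, Python scripts to look and compute and a tool call to move; the robot and the scene stay as the last step left them, time stands still between calls to the robot, and variables do not carry over. Pictures are saved under pics/ and viewed, at most 10 in all, crops included, and the job is handed in when it is done.

Besides the shell and the picture viewer there is one more tool, called after "Emit:" in YAML: its name, and indented under it one key for each argument. drive_tool: Moves the arm, as the interface text tells. Its arguments: {"type":"object","properties":{"series":{"type":"array"},"fingers":{"type":"number"},"newtons":{"type":"number"}},"required":["series"]}

```bash
mkdir -p pics; ls
cat > h.py <<'E'
import numpy as np, cv2
from scipy.spatial.transform import Rotation as R
from bench import bot
def W(pic,p,s=None):
    if 'world_from_camera' in pic: T=np.array(pic['world_from_camera'])
    else:
        B=np.eye(4);B[:3,:3]=R.from_rotvec(s['ee_rot']).as_matrix();B[:3,3]=s['eef_pos'];T=B@np.array(pic['hand_eye'])
    return (T@np.append(p,1))[:3]
def px(pic,p):
    return cv2.projectPoints(np.array([p],float),np.zeros(3),np.zeros(3),np.array(pic['mtx']),np.array(pic['dist']))[0].ravel()
def on_plane(pic,uv,z,s=None):
    n=cv2.undistortPoints(np.array([[uv]],float),np.array(pic['mtx']),np.array(pic['dist'])).ravel()
    a=W(pic,[0,0,0],s);b=W(pic,[n[0],n[1],1],s);d=b-a
    return a+d*(z-a[2])/d[2]
def save(pic,n): cv2.imwrite('pics/'+n+'.png',cv2.cvtColor(np.array(pic['color']),cv2.COLOR_RGB2BGR))
E
python3 - <<'E'
from h import *
s=bot.sense();print({k:np.round(v,3) for k,v in s.items()})
for c in ['top','scene']:
    p=bot.camera(c);save(p,c+'0');print(c)
    for n in ['mat','blue_crate','red_tray','good_sleeve_1','short_sleeve','strayed_sleeve','crate_short_sleeve','good_bracket_1','bent_open','bent_closed','bent_open_grip','bent_closed_grip']:
        for d in bot.landmark_of(n,p):
            print(n,round(d['confidence'],2),W(p,d['point']).round(3),px(p,d['point']).round())
E
```

```text
pics
{'time': np.float64(0.0), 'joint_positions': array([-1.367,  0.312,  0.014,  1.513, -0.004,  1.319, -0.027]), 'joint_velocities': array([-0.001,  0.   , -0.001,  0.001, -0.001,  0.001,  0.001]), 'joint_efforts': array([-0.0000e+00, -3.7992e+01,  1.4600e-01, -2.3059e+01,  1.2000e-02,
        1.3000e-02, -0.0000e+00]), 'eef_pos': array([0.134, 0.533, 0.23 ]), 'ee_rot': array([-0.385, -3.118,  0.004]), 'ft_force': array([ 0.676, -0.245,  0.33 ]), 'moment': array([ 0.016,  0.038, -0.013]), 'finger_force': np.float64(0.0), 'gripper_width': np.float64(0.085)}
top
mat 0.64 [0.569 0.    0.003] [263. 212.]
blue_crate 0.63 [ 0.558 -0.412  0.003] [438. 214.]
red_tray 0.72 [0.545 0.407 0.   ] [ 87. 227.]
red_tray 0.46 [ 0.52  -0.198  0.017] [350. 231.]
good_sleeve_1 0.89 [0.491 0.201 0.007] [176. 248.]
good_sleeve_1 0.76 [ 0.635 -0.22   0.008] [355. 182.]
good_sleeve_1 0.71 [ 0.643 -0.072  0.007] [293. 180.]
good_sleeve_1 0.24 [ 0.497 -0.073  0.003] [295. 243.]
short_sleeve 0.48 [ 0.493 -0.074  0.004] [295. 244.]
strayed_sleeve 0.66 [ 0.482 -0.422  0.006] [446. 245.]
strayed_sleeve 0.23 [ 0
[... 908 characters left out ...]
2. 163.]
good_sleeve_1 0.76 [ 0.633 -0.216  0.005] [246. 311.]
good_sleeve_1 0.44 [ 0.518 -0.198  0.018] [208. 273.]
short_sleeve 0.68 [ 0.495 -0.065  0.004] [240. 231.]
strayed_sleeve 0.96 [ 0.482 -0.424  0.001] [115. 353.]
crate_short_sleeve 0.89 [ 0.62  -0.406  0.003] [175. 388.]
good_bracket_1 0.89 [0.641 0.074 0.005] [326. 220.]
good_bracket_1 0.67 [0.633 0.203 0.005] [350. 186.]
good_bracket_1 0.38 [ 0.517 -0.199  0.016] [208. 274.]
bent_open 0.74 [ 0.517 -0.201  0.017] [207. 274.]
bent_open 0.66 [0.499 0.074 0.005] [276. 195.]
bent_closed 0.92 [ 0.497 -0.213  0.005] [197. 277.]
bent_open_grip 0.82 [0.487 0.097 0.023] [278. 182.]
bent_closed_grip 0.68 [ 0.517 -0.198  0.018] [208. 273.]
```

View pics/top0.png

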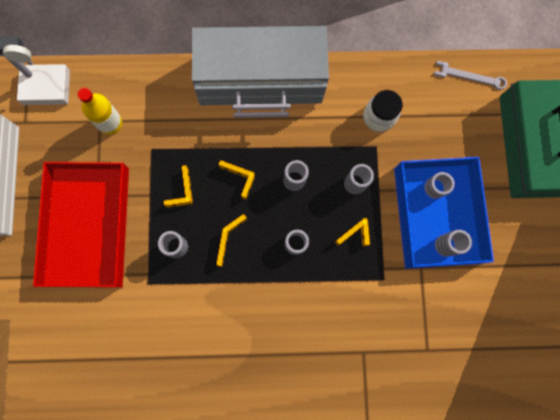

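View pics/scene0.png

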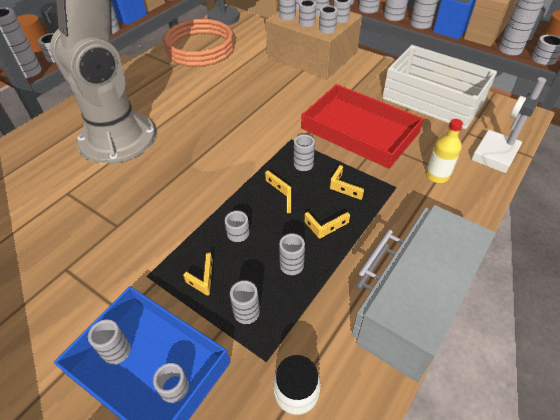

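Run:
```python
from h import *
p=bot.camera('top')
im=np.array(p['color']).astype(int)
print(np.array(p['world_from_camera'])[:3,3].round(3))
m=((im[...,0]>110)&(im[...,1]>90)&(im[...,2]<0.55*im[...,0])).astype(np.uint8)
n,l,st,c=cv2.connectedComponentsWithStats(m)
for i in range(1,n):
    if st[i,4]<60: continue
    print(st[i],c[i].round(1))
    # pixels -> rough hull on z=.03
    ct=cv2.findContours((l==i).astype(np.uint8),cv2.RETR_EXTERNAL,cv2.CHAIN_APPROX_NONE)[0][0]
    q=cv2.approxPolyDP(ct,3,True)[:,0]
    for a in q: print('   ',a,on_plane(p,a,.03)[:2].round(3))
```

```text
[0.38  0.006 1.091]
[  304    49   256   129 15066] [425.4  93.4]
    [559  49] [ 0.955 -0.734]
    [329  52] [ 0.955 -0.169]
    [329  79] [ 0.886 -0.166]
    [323 100] [ 0.833 -0.149]
    [304 116] [ 0.794 -0.102]
    [351 115] [ 0.794 -0.214]
    [362 108] [ 0.811 -0.241]
    [363 111] [ 0.803 -0.243]
    [381  89] [ 0.858 -0.289]
    [392  89] [ 0.858 -0.316]
    [401  96] [ 0.84  -0.336]
    [401 115] [ 0.792 -0.333]
    [391 128] [ 0.76  -0.307]
    [367 144] [ 0.722 -0.248]
    [378 147] [ 0.714 -0.273]
    [380 177] [ 0.642 -0.273]
    [402 159] [ 0.684 -0.327]
    [462 156] [ 0.688 -0.469]
    [461 121] [ 0.774 -0.475]
    [465 116] [ 0.787 -0.485]
    [400 116] [ 0.789 -0.33 ]
    [469 113] [ 0.794 -0.496]
    [497  98] [ 0.831 -0.567]
    [517  80] [ 0.876 -0.621]
    [559  79] [ 0.877 -0.724]
[  26   53  172  142 9334] [117.3 104.7]
    [191  54] [0.955 0.165]
    [32 56] [0.956 0.544]
    [34 63] [0.938 0.538]
    [67 65] [0.932 0.46 ]
    [ 69 102] [0.838 0.451]
    [ 54 112] [0.814 0.485]
    [ 28 112] [0.815 0.545]
    [ 26 119] [0.798 0.549]
    [101 122] [0.787 0.37
[... 3483 characters left out ...]
.356]
    [472 347] [ 0.256 -0.451]
[    0   276   426   144 51255] [201.7 350.1]
    [  0 419] [0.136 0.562]
    [365 419] [ 0.114 -0.207]
    [359 354] [ 0.248 -0.202]
    [  6 362] [0.251 0.558]
    [423 349] [ 0.254 -0.343]
    [421 285] [ 0.392 -0.349]
    [377 281] [ 0.404 -0.251]
    [147 285] [0.407 0.26 ]
    [146 279] [0.42  0.262]
    [132 282] [0.415 0.293]
    [125 276] [0.428 0.309]
    [121 289] [0.4   0.317]
    [ 97 302] [0.373 0.368]
    [ 20 302] [0.377 0.536]
    [ 20 280] [0.425 0.539]
    [  0 279] [0.428 0.583]
[ 365  351  106   69 6113] [412.5 383.9]
    [470 351] [ 0.247 -0.446]
    [366 354] [ 0.247 -0.217]
    [368 419] [ 0.114 -0.214]
    [444 419] [ 0.109 -0.376]
```

The top view shows eight parts on the mat. The short sleeve is at (297,241), bent-open at (230,238) and bent-shut at (357,231). In the blue crate on the right, the full-height sleeve is the near one (457,243) and the short one is the far one (439,184). The scene view agrees. Next I fit the bracket poses and plan the moves.

```bash
cat >> h.py <<'E'
def fit(pic,ang,corner,th0,box):
    """pose (corner xy, long-leg heading) of a bracket on the mat by mask overlap"""
    from scipy.optimize import minimize
    im=np.array(pic['color']).astype(int)
    S=4;u0,v0,u1,v1=box
    m=((im[...,0]>110)&(im[...,1]>70)&(im[...,2]<0.55*im[...,0]))[v0:v1,u0:u1].astype(np.uint8)
    m=cv2.resize(m,None,fx=S,fy=S,interpolation=cv2.INTER_NEAREST)
    C=np.linalg.inv(np.array(pic['world_from_camera']));K=np.array(pic['mtx']);D=np.array(pic['dist'])
    def cost(q):
        r=np.zeros_like(m)
        for a,L in ((q[2],.08),(q[2]+ang,.055)):
            d=np.array([np.cos(a),np.sin(a)]);n=np.array([-d[1],d[0]])*.005
            P=np.array([[*(q[:2]+d*t+s*n),z] for t in(0,L) for s in(-1,1) for z in(.004,.034)])
            uv=cv2.projectPoints(P,cv2.Rodrigues(C[:3,:3])[0],C[:3,3],K,D)[0][:,0]
            uv=((uv-[u0,v0]+.5)*S).round().astype(np.int32)
            cv2.fillConvexPoly(r,cv2.convexHull(uv),1)
        return 1-(m&r).sum()/(m|r).sum()
    best=min((minimize(cost,[corner[0],corner[1],th0+k],method='Nelder-Mead',options=dict(initial_simplex=np.array([corner[0],corner[1],th0+k])+np.array([[0,0,0],[.008,0,0],[0,.008,0],[0,0,.1]]))) for k in(-.1,0,.1)),key=lambda o:o.fun)
    return best.x,best.fun
def go(x,y,z,yaw,s=None):
    """yaw: heading (deg) of tool y; prints shift mm + turn in present tool axes"""
    s=s or bot.sense();R0=R.from_rotvec(s['ee_rot']);a=np.radians(yaw)
    ty=np.array([np.cos(a),np.sin(a),0]);tz=np.array([0,0,-1.]);tx=np.cross(ty,tz)
    R1=R.from_matrix(np.c_[tx,ty,tz])
    print('GO',(x,y,z,yaw),(R0.inv().apply(np.array([x,y,z])-s['eef_pos'])*1000).round(0),(R0.inv()*R1).as_rotvec().round(3))
E
python3 - <<'E'
from h import *
p=bot.camera('top')
for nm,ang,c,e,box in (('open',-135,(.522,.088),(.450,.098),(210,205,255,275)),('shut',55,(.543,-.231),(.493,-.166),(330,210,378,252))):
    th=np.arctan2(e[1]-c[1],e[0]-c[0])
    for sg in(1,-1):
        q,f=fit(p,sg*np.radians(ang),c,th,box)
        d=np.array([np.cos(q[2]),np.sin(q[2])])
        print(nm,sg,q.round(4),np.degrees(q[2]).round(1),round(f,3),'mid',(q[:2]+.04*d).round(4),'d',d.round(3))
go(.495,-.070,.20,90); go(.495,-.070,.20,-90)
E
```

```text
open 1 [0.5257 0.0873 2.9381] 168.3 0.537 mid [0.4865 0.0954] d [-0.979  0.202]
open -1 [0.5281 0.0879 2.9614] 169.7 0.097 mid [0.4888 0.0951] d [-0.984  0.179]
shut 1 [ 0.5437 -0.2312  2.2459] 128.7 0.158 mid [ 0.5187 -0.1999] d [-0.625  0.781]
shut -1 [ 0.541  -0.2349  2.1911] 125.5 0.63 mid [ 0.5177 -0.2024] d [-0.581  0.814]
GO (0.495, -0.07, 0.2, 90) [-497. -497.   31.] [-0.     0.    -0.246]
GO (0.495, -0.07, 0.2, -90) [-497. -497.   31.] [0.    0.    2.896]
```

Emit:
drive_tool:
  series: [-375,-198,0,0,0,-0.12,-375,-198,0,0,0,-0.12,-375,-198,0,0,0,-0.12,-375,-198,0,0,0,-0.12,-375,-198,0,0,0,-0.12,-375,-198,0,0,0,-0.12,-375,-198,0,0,0,-0.12,-375,-198,0,0,0,-0.12,-497,-497,31,0,0,-0.246,-497,-497,31,0,0,-0.246,-497,-497,31,0,0,-0.246,-497,-497,31,0,0,-0.246,-497,-497,31,0,0,-0.246,-497,-497,31,0,0,-0.246,-497,-497,31,0,0,-0.246,-497,-497,31,0,0,-0.246,-497,-497,31,0,0,-0.246,-497,-497,31,0,0,-0.246,-497,-497,31,0,0,-0.246]
  fingers: 100
  newtons: 60

```text
time: 3.3
eef_pos: [0.4951, -0.0674, 0.2003]
ee_rot: [-0.006, 3.142, 0.002]
ft_force: [0.4, -0.1, -0.1]
gripper_width: 0.0851
finger_force: 0.0
```

Emit:
drive_tool:
  series: [0,-3,50,0,0,0,0,-3,90,0,0,0,0,-3,130,0,0,0,0,-3,160,0,0,0,0,-3,185,0,0,0,0,-3,185,0,0,0,0,-3,185,0,0,0]

```text
time: 4.0
eef_pos: [0.4953, -0.0714, 0.0156]
ee_rot: [0.004, -3.142, -0.0]
ft_force: [0.3, 0.1, -0.4]
gripper_width: 0.0853
finger_force: 0.0
```

Emit:
drive_tool:
  series: [0,0,0,0,0,0,0,0,0,0,0,0,0,0,0,0,0,0,0,0,0,0,0,0,0,0,0,0,0,0,0,0,0,0,0,0,0,0,0,0,0,0,0,0,0,0,0,0]
  fingers: 0
  newtons: 60

```text
time: 4.8
eef_pos: [0.4965, -0.0727, 0.0173]
ee_rot: [-0.001, 3.138, 0.0]
ft_force: [-0.8, 0.3, 5.1]
gripper_width: 0.051
finger_force: 61.7
```

Run:
```python
from h import *
s=bot.sense();print({k:np.round(s[k],3) for k in('time','eef_pos','ft_force','gripper_width','finger_force','joint_positions')})
# crate pose from blue rim corners in top view
p=bot.camera('top')
im=np.array(p['color']).astype(int)
m=((im[...,2]>110)&(im[...,0]<80)&(im[...,1]<110)).astype(np.uint8)
n,l,st,c=cv2.connectedComponentsWithStats(m);i=1+st[1:,4].argmax()
q=cv2.convexHull(np.argwhere(l==i)[:,::-1].astype(np.int32))
r=cv2.approxPolyDP(q,5,True)[:,0]
for a in r: print(a,on_plane(p,a,.06)[:2].round(3))
for n in('strayed_sleeve','crate_short_sleeve','blue_crate'):
    for f in(bot.landmark_of,bot.find_in):
        for d in f(n,p)[:1]: print(n,round(d['confidence'],2),W(p,d['point']).round(3))
```

```text
{'time': np.float64(4.8), 'eef_pos': array([ 0.496, -0.073,  0.017]), 'ft_force': array([-0.783,  0.291,  5.052]), 'gripper_width': np.float64(0.051), 'finger_force': np.float64(61.718), 'joint_positions': array([-0.22 ,  0.47 ,  0.426,  1.921, -0.264,  0.801,  1.922])}
[492 261] [ 0.44 -0.5 ]
[412 266] [ 0.434 -0.322]
[401 162] [ 0.668 -0.315]
[478 157] [ 0.677 -0.492]
strayed_sleeve 0.69 [ 0.482 -0.421  0.003]
strayed_sleeve 0.83 [ 0.481 -0.413  0.061]
crate_short_sleeve 0.79 [ 0.621 -0.409  0.003]
crate_short_sleeve 0.86 [ 0.62  -0.403  0.044]
blue_crate 0.6 [ 0.556 -0.408 -0.   ]
```

Emit:
drive_tool:
  series: [0,0,-20,0,0,0,0,0,-50,0,0,0,0,0,-90,0,0,0,0,0,-125,0,0,0,0,0,-150,0,0,0,-10,-30,-150,0,0,0,-20,-70,-150,0,0,0,-30,-110,-150,0,0,0,-40,-150,-150,0,0,0,-45,-190,-150,0,0,0,-50,-230,-150,0,0,0,-56,-270,-150,0,0,0,-56,-305,-150,0,0,0,-56,-327,-150,0,0,0,-56,-337,-150,0,0,0,-56,-337,-150,0,0,0,-56,-337,-150,0,0,0]

```text
time: 6.85
eef_pos: [0.5517, -0.4072, 0.1649]
ee_rot: [-0.003, 3.141, 0.005]
ft_force: [0.2, 1.2, -4.4]
gripper_width: 0.0507
finger_force: 63.8
```

Run:
```python
from h import *
s=bot.sense();print({k:np.round(s[k],3) for k in('time','eef_pos','ee_rot','ft_force','gripper_width','finger_force')})
p=bot.camera('wrist');save(p,'w1');print(np.array(p['hand_eye']).round(3))
for n in('strayed_sleeve','crate_short_sleeve'):
    for f in(bot.landmark_of,bot.find_in):
        for d in f(n,p)[:2]: print(n,round(d['confidence'],2),W(p,d['point'],s).round(3))
```

```text
{'time': np.float64(6.85), 'eef_pos': array([ 0.552, -0.407,  0.165]), 'ee_rot': array([-3.000e-03,  3.141e+00,  5.000e-03]), 'ft_force': array([ 0.231,  1.23 , -4.409]), 'gripper_width': np.float64(0.051), 'finger_force': np.float64(63.758)}
[[-0.001 -0.962 -0.273  0.069]
 [ 1.    -0.001 -0.     0.   ]
 [-0.    -0.273  0.962 -0.143]
 [ 0.     0.     0.     1.   ]]
strayed_sleeve 0.64 [ 0.48  -0.425  0.083]
strayed_sleeve 0.34 [ 0.561 -0.412  0.191]
crate_short_sleeve 0.73 [ 0.615 -0.408  0.009]
crate_short_sleeve 0.83 [ 0.619 -0.41   0.04 ]
```

View pics/w1.png

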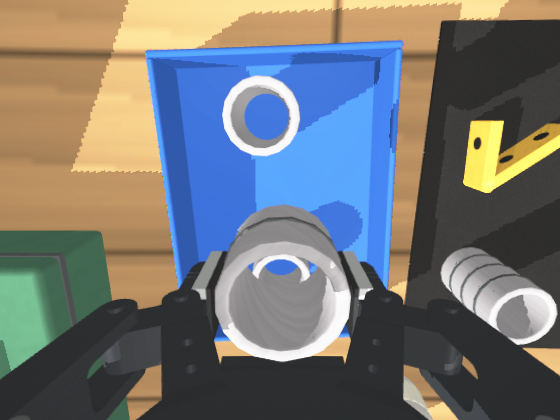

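The view shows the short sleeve held upright at (283,300). The stray stands near the top at (260,115), clear of it, and the other short sleeve is visible beyond, so I lower it between them.

Emit:
drive_tool:
  series: [0,-2,40,0,0,0,0,-2,80,0,0,0,0,-2,110,0,0,0,0,-2,130,0,0,0,0,-2,138,0,0,0,0,-2,142,0,0,0,0,-2,145,0,0,0,0,-2,145,0,0,0,0,-2,145,0,0,0]

```text
time: 8.0
eef_pos: [0.5518, -0.4121, 0.0218]
ee_rot: [-0.001, 3.14, -0.002]
ft_force: [0.5, -0.2, -3.3]
gripper_width: 0.0512
finger_force: 63.8
```

Emit:
drive_tool:
  series: [0,0,1,0,0,0,0,0,2,0,0,0,0,0,3,0,0,0,0,0,3,0,0,0]

```text
time: 8.4
eef_pos: [0.5513, -0.4117, 0.0185]
ee_rot: [-0.0, 3.141, -0.0]
ft_force: [-1.2, 0.5, 2.9]
gripper_width: 0.0508
finger_force: 64.3
```

Emit:
drive_tool:
  series: [0,0,0,0,0,0,0,0,0,0,0,0,0,0,0,0,0,0,0,0,0,0,0,0,0,0,-20,0,0,0,0,0,-60,0,0,0,0,0,-100,0,0,0,0,0,-140,0,0,0,0,0,-160,0,0,0,0,0,-160,0,0,0]
  fingers: 95

```text
time: 9.4
eef_pos: [0.5529, -0.4136, 0.1823]
ee_rot: [-0.001, 3.134, -0.009]
ft_force: [-0.2, 0.0, -0.4]
gripper_width: 0.0812
finger_force: 0.0
```

Run:
```python
from h import *
go(.514,-.1945,.16,38.7)
p=bot.camera('wrist');s=bot.sense();print(s['joint_positions'])
for n in('short_sleeve',):
        for d in bot.landmark_of(n,p)[:4]: print(n,round(d['confidence'],2),W(p,d['point'],s).round(3))
```

```text
GO (0.514, -0.1945, 0.16, 38.7) [ 39. 219.  21.] [-0.002  0.009  0.896]
[ 0.32529765  0.6691504   0.53803249  1.16995195 -0.3300159   1.38106888
  2.39722447]
short_sleeve 0.69 [ 0.55  -0.41   0.002]
short_sleeve 0.2 [ 0.553 -0.411 -0.007]
```

Emit:
drive_tool:
  series: [39,219,21,0,0,0.896,39,219,21,0,0,0.896,39,219,21,0,0,0.896,39,219,21,0,0,0.896,39,219,21,0,0,0.896,39,219,21,0,0,0.896,39,219,21,0,0,0.896,39,219,21,0,0,0.896,39,219,21,0,0,0.896,39,219,21,0,0,0.896]
  fingers: 32

```text
time: 10.5
eef_pos: [0.5117, -0.1935, 0.1561]
ee_rot: [-1.361, -2.831, 0.001]
ft_force: [-1.8, -0.4, 0.2]
gripper_width: 0.0273
finger_force: 0.0
```

Run:
```python
from h import *
s=bot.sense();p=bot.camera('wrist');save(p,'w2');print(s['eef_pos'].round(4),s['ee_rot'],s['gripper_width'],s['time'])
for n in('bent_closed','bent_closed_grip'):
        for d in bot.landmark_of(n,p)[:2]: print(n,round(d['confidence'],2),W(p,d['point'],s).round(3))
go(.514,-.1945,.16,38.7,s)
```

```text
[ 0.5117 -0.1935  0.1561] [-1.36106611e+00 -2.83126804e+00  7.37374026e-04] 0.02727527371602644 10.5
bent_closed 0.61 [ 0.504 -0.21   0.004]
bent_closed 0.35 [ 0.572 -0.005  0.004]
bent_closed_grip 0.97 [ 0.517 -0.201  0.023]
GO (0.514, -0.1945, 0.16, 38.7) [-2.  1. -4.] [-0.     0.    -0.001]
```

View pics/w2.png

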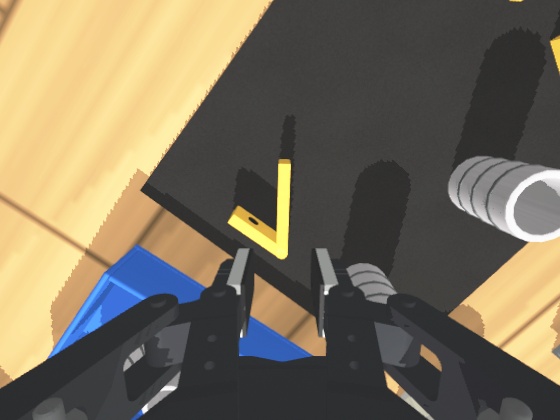

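The view shows the bracket's long leg at column 284, centred between the fingers (column 283), with the short leg's tip at (232,218) clear on the left. I go down.

Emit:
drive_tool:
  series: [-1,1,40,0,0,0,-1,1,80,0,0,0,-1,1,110,0,0,0,-1,1,130,0,0,0,-1,1,140,0,0,0,-1,1,146,0,0,0,-1,1,146,0,0,0,-1,1,146,0,0,0]

```text
time: 11.45
eef_pos: [0.5144, -0.1931, 0.0114]
ee_rot: [1.359, 2.83, 0.001]
ft_force: [-0.2, 0.9, -0.2]
gripper_width: 0.0273
finger_force: 0.0
```

Emit:
drive_tool:
  series: [0,0,0,0,0,0,0,0,0,0,0,0,0,0,0,0,0,0,0,0,0,0,0,0,0,0,0,0,0,0,0,0,0,0,0,0]
  fingers: 0
  newtons: 80

```text
time: 12.05
eef_pos: [0.514, -0.1935, 0.0117]
ee_rot: [1.36, 2.83, 0.0]
ft_force: [-1.9, -0.8, 6.6]
gripper_width: 0.0082
finger_force: 79.5
```

Run:
```python
from h import *
s=bot.sense();print(s['eef_pos'].round(4),s['gripper_width'],s['time'],s['joint_positions'].round(2),s['ft_force'])
go(.514,-.1945,.16,38.7,s)
go(.47,.15,.16,60,s)
go(.50,.40,.16,90,s)
```

```text
[ 0.514  -0.1935  0.0117] 0.008192131095864634 12.05 [-0.14  0.61  0.66  1.8  -0.46  0.89  1.4 ] [-1.90989917 -0.80666439  6.56982198]
GO (0.514, -0.1945, 0.16, 38.7) [  -1.   -0. -148.] [ 0.001  0.002 -0.001]
GO (0.47, 0.15, 0.16, 60) [ 295.  180. -149.] [ 0.001  0.002 -0.373]
GO (0.5, 0.4, 0.16, 90) [ 472.  360. -149.] [ 0.     0.002 -0.896]
```

Emit:
drive_tool:
  series: [0,0,-15,0,0,0,0,0,-45,0,0,0,0,0,-90,0,0,0,0,0,-130,0,0,0,0,0,-150,0,0,0,20,21,-150,0,0,-0.05,50,52,-150,0,0,-0.13,80,84,-150,0,0,-0.2,110,116,-150,0,0,-0.26,140,148,-150,0,0,-0.32,170,180,-150,0,0,-0.39,200,211,-150,0,0,-0.45,230,243,-150,0,0,-0.51,260,275,-150,0,0,-0.58,290,306,-150,0,0,-0.64,320,338,-150,0,0,-0.7,350,369,-150,0,0,-0.76,380,401,-150,0,0,-0.82,410,433,-150,0,0,-0.88,433,457,-150,0,0,-0.896]

```text
time: 14.05
eef_pos: [0.5977, 0.4349, 0.1595]
ee_rot: [0.007, -3.139, -0.002]
ft_force: [-0.2, 1.2, -3.7]
gripper_width: 0.0082
finger_force: 78.5
```

Run:
```python
from h import *
s=bot.sense();print(s['eef_pos'].round(4),s['gripper_width'],s['finger_force'],s['time'],s['joint_positions'].round(2),s['ft_force'])
go(.60,.43,.014,90,s)
```

```text
[0.5977 0.4349 0.1595] 0.00821882562539509 78.49954605102539 14.05 [-0.84  0.78  0.4   0.98 -0.28  1.42  1.07] [-0.16095969  1.16331391 -3.70406906]
GO (0.6, 0.43, 0.014, 90) [ -3.  -5. 146.] [ 0.001 -0.002  0.005]
```

Emit:
drive_tool:
  series: [0,0,40,0,0,0,0,-2,80,0,0,0,0,-4,110,0,0,0,0,-4,130,0,0,0,0,-4,138,0,0,0,0,-4,142,0,0,0,0,-4,144,0,0,0,0,-4,146,0,0,0,0,-4,146,0,0,0,0,-4,146,0,0,0]

```text
time: 15.05
eef_pos: [0.6001, 0.4273, 0.0154]
ee_rot: [-0.001, 3.14, 0.002]
ft_force: [-0.1, 0.2, -3.7]
gripper_width: 0.0087
finger_force: 78.4
```

Emit:
drive_tool:
  series: [0,0,1,0,0,0,0,0,2,0,0,0,0,0,3,0,0,0,0,0,3,0,0,0]

```text
time: 15.45
eef_pos: [0.5998, 0.4271, 0.0128]
ee_rot: [-0.001, 3.141, 0.001]
ft_force: [-2.7, -1.8, 4.3]
gripper_width: 0.0082
finger_force: 79.5
```

Emit:
drive_tool:
  series: [0,0,0,0,0,0,0,0,0,0,0,0,0,0,0,0,0,0,0,0,0,0,0,0,0,0,-20,0,0,0,0,0,-60,0,0,0,0,0,-100,0,0,0,0,0,-140,0,0,0,0,0,-150,0,0,0,0,0,-150,0,0,0]
  fingers: 32

```text
time: 16.45
eef_pos: [0.6011, 0.4278, 0.1644]
ee_rot: [-0.001, 3.137, 0.005]
ft_force: [0.1, 0.6, -1.2]
gripper_width: 0.0274
finger_force: 0.0
```

Run:
```python
from h import *
s=bot.sense();p=bot.camera('wrist');q=bot.camera('top')
for n in('bent_closed','bent_open','bent_open_grip'):
    for pic in(p,q):
        for d in bot.landmark_of(n,pic)[:2]: print(n,round(d['confidence'],2),W(pic,d['point'],s).round(3))
print(s['time'],s['eef_pos'])
go(.489,.095,.16,79.7,s)
```

```text
bent_closed 0.64 [0.607 0.405 0.003]
bent_closed 0.88 [0.608 0.403 0.002]
bent_open 0.58 [0.487 0.095 0.023]
bent_open_grip 0.85 [0.488 0.096 0.024]
16.45 [0.60114022 0.42776777 0.16438355]
GO (0.489, 0.095, 0.16, 79.7) [ 112. -333.    3.] [0.004 0.005 0.18 ]
```

Emit:
drive_tool:
  series: [112,-333,3,0,0,0.18,112,-333,3,0,0,0.18,112,-333,3,0,0,0.18,112,-333,3,0,0,0.18,112,-333,3,0,0,0.18,112,-333,3,0,0,0.18,112,-333,3,0,0,0.18,112,-333,3,0,0,0.18,112,-333,3,0,0,0.18,112,-333,3,0,0,0.18,112,-333,3,0,0,0.18,112,-333,3,0,0,0.18]
  fingers: 47

```text
time: 18.05
eef_pos: [0.488, 0.0956, 0.1581]
ee_rot: [-0.277, -3.129, 0.0]
ft_force: [-0.4, 0.3, -0.7]
gripper_width: 0.0401
finger_force: 0.0
```

Run:
```python
from h import *
s=bot.sense();p=bot.camera('wrist')
for n in('bent_open','bent_open_grip'):
    for d in bot.landmark_of(n,p)[:2]: print(n,round(d['confidence'],2),W(p,d['point'],s).round(3))
print(s['time'],s['gripper_width'],s['eef_pos'])
go(.489,.095,.012,79.7,s)
```

```text
bent_open_grip 0.97 [0.485 0.096 0.024]
18.05 0.040078180467227616 [0.48795257 0.09555788 0.15808355]
GO (0.489, 0.095, 0.012, 79.7) [ -1.  -0. 146.] [-0.    -0.     0.003]
```

Emit:
drive_tool:
  series: [0,0,40,0,0,0,0,0,80,0,0,0,0,0,110,0,0,0,0,0,130,0,0,0,0,0,140,0,0,0,0,0,147,0,0,0,0,0,147,0,0,0,0,0,147,0,0,0]

```text
time: 19.0
eef_pos: [0.4887, 0.0941, 0.0122]
ee_rot: [0.282, 3.127, 0.001]
ft_force: [0.7, -0.6, 0.2]
gripper_width: 0.0398
finger_force: 0.0
```

Emit:
drive_tool:
  series: [0,0,0,0,0,0,0,0,0,0,0,0,0,0,0,0,0,0,0,0,0,0,0,0,0,0,0,0,0,0,0,0,0,0,0,0]
  fingers: 0
  newtons: 80

```text
time: 19.6
eef_pos: [0.4885, 0.0942, 0.0124]
ee_rot: [0.282, 3.127, 0.002]
ft_force: [-1.6, 0.3, 6.0]
gripper_width: 0.0084
finger_force: 80.1
```

Run:
```python
from h import *
s=bot.sense();print(s['eef_pos'].round(4),s['gripper_width'],s['finger_force'],s['time'],s['ft_force'])
go(.49,.41,.16,90,s)
go(.49,.41,.16,79.7,s)
```

```text
[0.4885 0.0942 0.0124] 0.008354532568441203 80.14812111854553 19.6 [-1.55603978  0.3340734   5.96806927]
GO (0.49, 0.41, 0.16, 90) [  55.  311. -147.] [ 0.001  0.002 -0.18 ]
GO (0.49, 0.41, 0.16, 79.7) [  55.  311. -147.] [0.001 0.001 0.   ]
```

Emit:
drive_tool:
  series: [0,0,-15,0,0,0,0,0,-45,0,0,0,0,0,-90,0,0,0,0,0,-130,0,0,0,0,0,-150,0,0,0,5,20,-150,0,0,0,15,60,-150,0,0,0,25,100,-150,0,0,0,36,140,-150,0,0,0,46,180,-150,0,0,0,56,220,-150,0,0,0,67,260,-150,0,0,0,76,295,-150,0,0,0,81,310,-150,0,0,0,81,316,-150,0,0,0,81,316,-150,0,0,0,81,316,-110,0,0,0,81,316,-70,0,0,0,81,316,-40,0,0,0,81,316,-20,0,0,0]

```text
time: 21.6
eef_pos: [0.4644, 0.4146, 0.0287]
ee_rot: [-0.288, -3.126, 0.008]
ft_force: [-0.0, 0.0, -2.8]
gripper_width: 0.0084
finger_force: 79.0
```

Emit:
drive_tool:
  series: [0,0,8,0,0,0,0,0,12,0,0,0,0,0,15,0,0,0,0,0,17,0,0,0,0,0,17,0,0,0,0,0,17,0,0,0]

```text
time: 22.2
eef_pos: [0.4649, 0.4198, 0.0152]
ee_rot: [0.281, 3.128, 0.002]
ft_force: [-0.1, -0.4, -2.5]
gripper_width: 0.0085
finger_force: 79.0
```

Emit:
drive_tool:
  series: [0,0,1,0,0,0,0,0,2,0,0,0,0,0,2,0,0,0,0,0,2,0,0,0]

```text
time: 22.6
eef_pos: [0.4648, 0.4198, 0.0134]
ee_rot: [0.282, 3.128, 0.002]
ft_force: [-1.9, -0.5, 5.9]
gripper_width: 0.008
finger_force: 80.1
```

Emit:
drive_tool:
  series: [0,0,0,0,0,0,0,0,0,0,0,0,0,0,0,0,0,0,0,0,0,0,0,0,0,0,-20,0,0,0,0,0,-60,0,0,0,0,0,-100,0,0,0,0,0,-140,0,0,0,0,0,-170,0,0,0,0,0,-170,0,0,0]
  fingers: 35

```text
time: 23.6
eef_pos: [0.4676, 0.4213, 0.1883]
ee_rot: [0.281, 3.121, 0.013]
ft_force: [0.9, 0.5, -0.6]
gripper_width: 0.03
finger_force: 0.0
```

Run:
```python
from h import *
s=bot.sense();q=bot.camera('top');c=bot.camera('scene');save(q,'top1')
for n in('bent_closed','bent_open','strayed_sleeve','short_sleeve','crate_short_sleeve','good_sleeve_1'):
    for pic in(q,c):
        for d in bot.landmark_of(n,pic)[:3]: print(n,round(d['confidence'],2),W(pic,d['point'],s).round(3))
print(s['time'],s['eef_pos'])
go(.482,-.2,.2,90,s)
go(.482,-.421,.18,90,s)
```

```text
bent_closed 0.78 [0.605 0.403 0.   ]
bent_closed 0.33 [ 0.55  -0.413  0.005]
bent_closed 0.58 [0.607 0.404 0.008]
bent_open 0.86 [0.484 0.401 0.004]
bent_open 0.74 [0.477 0.396 0.008]
strayed_sleeve 0.65 [ 0.482 -0.421  0.004]
strayed_sleeve 0.89 [ 0.481 -0.422 -0.001]
strayed_sleeve 0.37 [ 0.551 -0.409  0.005]
strayed_sleeve 0.34 [0.476 0.4   0.005]
short_sleeve 0.7 [ 0.548 -0.412  0.006]
short_sleeve 0.8 [ 0.548 -0.408  0.005]
short_sleeve 0.57 [ 0.482 -0.421 -0.001]
short_sleeve 0.29 [0.545 0.406 0.001]
crate_short_sleeve 0.8 [ 0.618 -0.411  0.008]
crate_short_sleeve 0.92 [ 0.618 -0.407  0.008]
good_sleeve_1 0.78 [ 0.635 -0.22   0.007]
good_sleeve_1 0.65 [0.49  0.201 0.005]
good_sleeve_1 0.62 [ 0.645 -0.074  0.004]
good_sleeve_1 0.92 [0.49  0.2   0.004]
good_sleeve_1 0.87 [ 0.633 -0.215  0.004]
good_sleeve_1 0.61 [ 0.644 -0.071  0.006]
23.6 [0.46756232 0.42132953 0.18827491]
GO (0.482, -0.2, 0.2, 90) [-125. -609.  -16.] [ 0.008  0.008 -0.18 ]
GO (0.482, -0.421, 0.18, 90) [-165. -826.    2.] [ 0.008  0.008 -0.18 ]
```

View pics/top1.png

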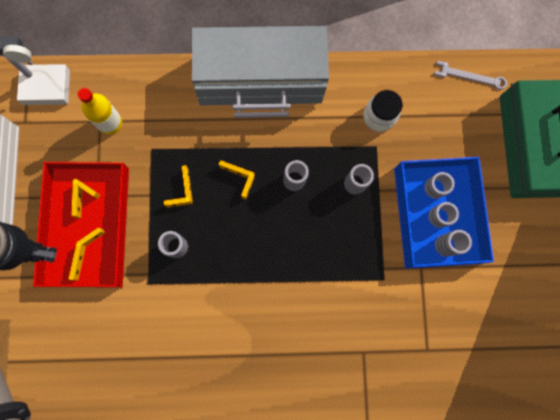

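Both bent brackets lie in the red tray at (82,198) and (87,254), and the crate holds three sleeves, with the stray at (457,243). Now the stray.

Emit:
drive_tool:
  series: [-165,-826,0,0,0,-0.18,-165,-826,0,0,0,-0.18,-165,-826,0,0,0,-0.18,-165,-826,0,0,0,-0.18,-165,-826,0,0,0,-0.18,-165,-826,0,0,0,-0.18,-165,-826,0,0,0,-0.18,-165,-826,0,0,0,-0.18,-165,-826,0,0,0,-0.18,-165,-826,0,0,0,-0.18,-165,-826,0,0,0,-0.18,-165,-826,0,0,0,-0.18,-165,-826,0,0,0,-0.18,-165,-826,0,0,0,-0.18,-165,-826,0,0,0,-0.18,-165,-826,0,0,0,-0.18,-165,-826,0,0,0,-0.18,-165,-826,0,0,0,-0.18,-165,-826,0,0,0,-0.18,-165,-826,0,0,0,-0.18]
  fingers: 95

```text
time: 26.3
eef_pos: [0.4801, -0.4211, 0.1821]
ee_rot: [-0.004, 3.141, 0.003]
ft_force: [-0.2, 0.8, -0.8]
gripper_width: 0.0809
finger_force: 0.0
```

Run:
```python
from h import *
s=bot.sense();p=bot.camera('wrist');save(p,'w3');print(s['eef_pos'].round(4),s['ee_rot'],s['gripper_width'],s['time'],s['joint_positions'].round(2))
for n in('strayed_sleeve','short_sleeve'):
    for d in bot.landmark_of(n,p)[:2]: print(n,round(d['confidence'],2),W(p,d['point'],s).round(3))
go(.482,-.421,.046,90,s)
```

```text
[ 0.4801 -0.4211  0.1821] [-3.58293777e-03  3.14095631e+00  2.85060698e-03] 0.0809424593391371 26.3 [ 0.27  0.59  0.7   1.34 -0.38  1.34  2.54]
strayed_sleeve 0.83 [ 0.481 -0.419  0.004]
short_sleeve 0.71 [ 0.552 -0.414  0.005]
GO (0.482, -0.421, 0.046, 90) [ -2.  -0. 136.] [0.002 0.001 0.002]
```

View pics/w3.png

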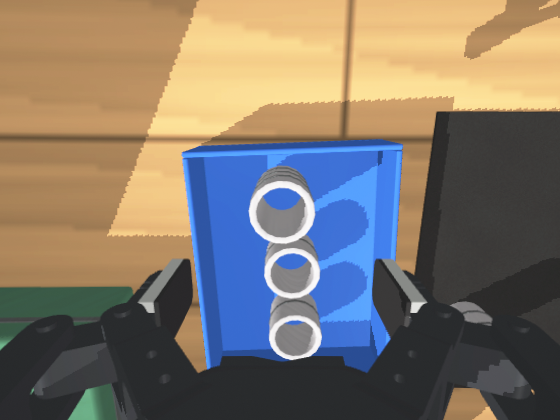

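The three sleeves stand upright in the crate, and the stray (282,210) is centred between the fingers.

Emit:
drive_tool:
  series: [-1,0,40,0,0,0,-1,0,80,0,0,0,-1,0,110,0,0,0,-1,0,128,0,0,0,-1,0,137,0,0,0,-1,0,137,0,0,0,-1,0,137,0,0,0]

```text
time: 27.15
eef_pos: [0.4811, -0.4231, 0.0466]
ee_rot: [-0.002, 3.14, -0.002]
ft_force: [-0.3, -0.6, 1.1]
gripper_width: 0.081
finger_force: 0.0
```

Emit:
drive_tool:
  series: [0,0,0,0,0,0,0,0,0,0,0,0,0,0,0,0,0,0,0,0,0,0,0,0,0,0,0,0,0,0,0,0,0,0,0,0,0,0,0,0,0,0,0,0,0,0,0,0]
  fingers: 0
  newtons: 70

```text
time: 27.95
eef_pos: [0.481, -0.4225, 0.0472]
ee_rot: [-0.001, 3.14, 0.001]
ft_force: [-0.9, 2.9, 5.7]
gripper_width: 0.0508
finger_force: 71.7
```

Emit:
drive_tool:
  series: [0,0,-15,0,0,0,0,0,-40,0,0,0,0,0,-80,0,0,0,0,0,-115,0,0,0,0,0,-130,0,0,0,-3,20,-130,0,0,0,-8,60,-130,0,0,0,-13,100,-130,0,0,0,-18,140,-130,0,0,0,-23,180,-130,0,0,0,-23,205,-130,0,0,0,-23,218,-130,0,0,0,-23,221,-130,0,0,0,-23,221,-130,0,0,0,-23,221,-130,0,0,0]

```text
time: 29.45
eef_pos: [0.5024, -0.2046, 0.1756]
ee_rot: [0.005, 3.141, -0.004]
ft_force: [-0.2, -1.0, -4.4]
gripper_width: 0.0511
finger_force: 74.5
```

Run:
```python
from h import *
s=bot.sense();p=bot.camera('wrist');save(p,'w4');print(s['eef_pos'].round(4),s['ee_rot'],s['gripper_width'],s['time'],s['ft_force'])
```

```text
[ 0.5024 -0.2046  0.1756] [ 0.00535093  3.14140291 -0.00351035] 0.05114672320994335 29.45 [-0.15958844 -0.96582492 -4.39427296]
```

View pics/w4.png

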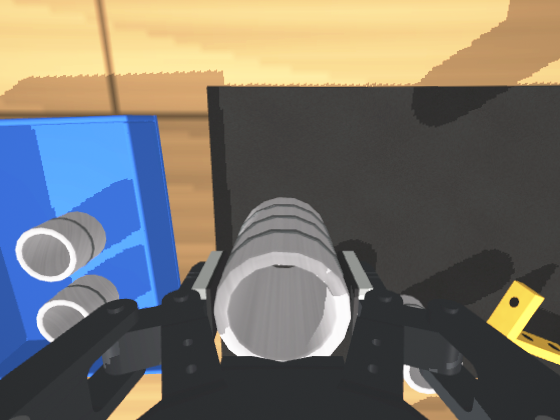

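The full-height sleeve is held upright at (283,300) over free mat, so I lower it.

Emit:
drive_tool:
  series: [0,4,40,0,0,0,0,4,80,0,0,0,0,4,105,0,0,0,0,4,118,0,0,0,0,4,123,0,0,0,0,4,126,0,0,0,0,4,126,0,0,0,0,4,126,0,0,0]

```text
time: 30.3
eef_pos: [0.5043, -0.1985, 0.0507]
ee_rot: [-0.0, 3.139, -0.001]
ft_force: [0.3, -0.1, -4.6]
gripper_width: 0.0511
finger_force: 74.5
```

Emit:
drive_tool:
  series: [0,0,1,0,0,0,0,0,2,0,0,0,0,0,3,0,0,0,0,0,4,0,0,0,0,0,4,0,0,0,0,0,4,0,0,0]

```text
time: 30.9
eef_pos: [0.5034, -0.1978, 0.0462]
ee_rot: [-0.001, 3.141, 0.001]
ft_force: [-2.6, 2.4, 4.2]
gripper_width: 0.051
finger_force: 75.1
```

Emit:
drive_tool:
  series: [0,0,0,0,0,0,0,0,0,0,0,0,0,0,0,0,0,0,0,0,0,0,0,0,0,0,0,0,0,0,0,0,-20,0,0,0,0,0,-60,0,0,0,0,0,-100,0,0,0,0,0,-140,0,0,0,0,0,-170,0,0,0,0,0,-170,0,0,0,0,0,-170,0,0,0]
  fingers: 95

```text
time: 32.1
eef_pos: [0.5033, -0.198, 0.2157]
ee_rot: [-0.0, 3.14, -0.0]
ft_force: [-0.9, 0.9, -0.5]
gripper_width: 0.0811
finger_force: 0.0
```

Run:
```python
from h import *
s=bot.sense();print(s['eef_pos'].round(3),s['ft_force'].round(1),s['gripper_width'])
c=bot.camera('scene');save(c,'scene1')
for n in('good_sleeve_1','strayed_sleeve','short_sleeve','bent_closed','bent_open','good_bracket_1'):
    for d in bot.landmark_of(n,c)[:4]: print(n,round(d['confidence'],2),W(c,d['point']).round(3))
```

```text
[ 0.503 -0.198  0.216] [-0.9  0.9 -0.5] 0.08105250750868434
good_sleeve_1 0.77 [0.493 0.204 0.008]
good_sleeve_1 0.71 [ 0.646 -0.071  0.004]
good_sleeve_1 0.7 [ 0.632 -0.213  0.005]
good_sleeve_1 0.51 [0.605 0.431 0.022]
strayed_sleeve 0.69 [ 0.504 -0.198  0.001]
short_sleeve 0.59 [ 0.549 -0.405  0.003]
bent_closed 0.64 [0.605 0.404 0.01 ]
bent_open 0.83 [0.475 0.398 0.007]
bent_open 0.3 [0.606 0.429 0.019]
good_bracket_1 0.84 [0.643 0.072 0.005]
good_bracket_1 0.71 [0.637 0.203 0.005]
```

View pics/scene1.png

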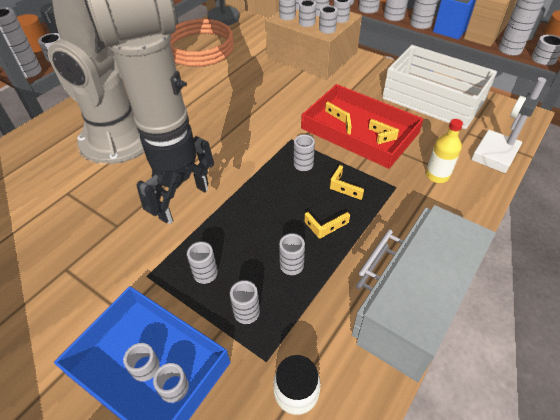

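The stray stands upright on the mat at (202,262). Both short sleeves are in the crate at (141,361) and (171,382), both bent brackets are in the tray, and the sound parts haven't moved.

```bash
python3 -c "
from bench import bot
print(bot.finish_job())"
```

```text
the job is handed in; nothing more can be done
None
```

The batch is culled and handed in at about 32 s of the 72 s: the short sleeve is in the blue crate with the other one, both bent brackets are in the red tray, and the stray full-height sleeve stands on the mat; I don't have the verdict.

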